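# Seat the raised sample tube and confirm on the loader

### The job

One capped tube in the sample rack stands higher than all the others: with the fingertips, gently press it straight down until it is fully home, its cap level with the other long tubes. Then press the round key on the loader's keypad gently all the way down and let it come back up. Do not press the round key before the tube is home, do not pull the tube up, and touch no other tube or key and disturb nothing else on the bench.

Things in the scene. Friction and masses are not known exactly. Their poses are not given: they have to be found in the camera images.
- rack: Grey plastic tube rack, 92 x 160 mm and 55 mm high, fixed to the bench. Origin: centre of its underside; x across its short side, y along its long side, z up. It has a grid of holes 22 mm apart, only six filled: two rows of three upright tubes, 44 mm apart both ways, at x = -33 and +11 mm and y = -44, 0, +44 mm. Which tube stands where varies.
- raised_tube: The tube that is not fully in: white tube of 15 mm diameter under a blue cap of 19 mm diameter and 16 mm height, just like its neighbours, but its cap stands 15 to 22 mm higher than the other long tubes. Origin: centre of the flat top of its cap; z up. It slides straight down in its hole against a friction of about 4 N, stays where it is left, and stops dead when home, with the cap's top 104 mm above the bench.
- tube_a: One of four long tubes already fully home, like the raised one. Origin: centre of its cap's flat top, 104 mm above the bench; z up. Leave alone.
- tube_b: One of four long tubes already fully home, like the raised one. Origin: centre of its cap's flat top, 104 mm above the bench; z up. Leave alone.
- tube_c: One of four long tubes already fully home, like the raised one. Origin: centre of its cap's flat top, 104 mm above the bench; z up. Leave alone.
- tube_d: One of four long tubes already fully home, like the raised one. Origin: centre of its cap's flat top, 104 mm above the bench; z up. Leave alone.
- short_tube: A shorter tube of the same diameters, fully home, its cap's top only 80 mm above the bench. Origin: centre of the cap's top. Leave alone.
- keypad: White keypad of the sample loader, 110 x 200 mm, top face 34 mm above the bench (35.5 mm on the grey panel under the keys), fixed to the bench. Origin: centre of its underside; y along its long side, z up. It carries three black keys in a row, at x = -12 mm and y = -60, 0, +60 mm; which key is where varies.
- round_key: The round black key, 28 mm in diameter. Origin: centre of its flat top, 45 mm above the bench at rest; z up. It moves straight down by up to 6 mm on a spring (1.5 N to start, 4.5 N fully down, where it stops dead) and comes back up when let go.
- square_key: Square black key, 25 x 25 mm. Origin: centre of its top, 45 mm above the bench. Leave alone.
- bar_key: Long narrow black key, 44 mm (keypad's x) by 14 mm (keypad's y). Origin: centre of its top, 45 mm above the bench. Leave alone.
- jar: Loose specimen jar, 54 mm in diameter, 62 mm high. Origin: centre of its underside. Bystander.
- vial: Loose vial standing upright, 24 mm in diameter, 48 mm high. Origin: centre of its underside. Bystander.
- spare_cap: Loose spare blue cap, 22 mm in diameter, 16 mm high. Origin: centre of its underside. Bystander.
- tip_box: Loose box of pipette tips, 82 x 117 mm, 54 mm high. Origin: centre of its underside. Bystander.
- reagent: Loose reagent bottle, 60 mm in diameter, 90 mm high. Origin: centre of its underside. Bystander.
- forceps: Loose steel forceps lying flat, 130 mm long, about 20 mm wide, 4 mm thick. Origin: their middle. Bystander.
Things that resemble listed ones, but are neither listed nor needed, are in the scene too. What is shaped like the rack but purple is not meant.

How it is judged:
By the outcome, as a careful person would: the job done as asked, in the order asked, and still so for the second after the job is handed in, with the robot touching nothing.
It also fails if it takes over 43 s, if anything falls off the work surface, if the arm or the gripper's body presses on something with over 40 N, if the wrist force passes 120 N, or if a joint passes its speed limit or range.

### The arm

A 7-joint arm with a two-finger parallel gripper is mounted at the origin on the work surface. World frame = base frame: x ahead of the robot, y to its left, z up, the work surface at z = 0. Lengths are in m, angles in rad, forces in N, time in s.
With the tool pointing down it reaches from about 0.4 to 0.9 m from the base axis. Payload 5.6 kg.
Tool frame: the origin (TCP) lies at the very end of the fingers, on their centre line; the grasp point (between the pads) lies 19 mm behind it; z points along the fingers, y is the line along which they close (so a half turn about z gives the same grasp; the last joint's range is limited). The gripper opens to 92 mm and grips with 3 to 60 N. Pads are 20 mm wide; open, the fingers measure 128 mm over their backs; the gripper's body (75 mm by 189 mm) begins 69 mm behind the grasp point.
Start: joints at [-1.381, 0.468, -0.012, 1.603, 0.006, 1.071, -0.056], TCP at [0.15, 0.632, 0.215] pointing down, gripper open.
Joint ranges: [-2.53, 2.53], [-0.31, 2.02], [-1.57, 1.55], [0.28, 2.44], [-1.29, 4.43], [0.15, 1.84], [-2.92, 2.92]. Speed limits (rad/s): [2.57, 2.57, 3.14, 3.14, 3.14, 3.14, 3.14].

### API

Orientations are given as a rotation vector (axis times angle).
In Python, from cell import r gives the robot as it stands.
- The arm moves only by the tool step_arm, never from a script. Its argument "plan" is a list of rows, each a list of 7 numbers: the turn, a rotation vector about the tool's x, y, z scaled (see below), then the shift along the tool's x, y, z scaled (see below), then the gripper's target within -1 to 1 (shut at 1, half-way at 0, fully open at -1). A call has exactly 5 rows; each row is the pose to reach, as a shift and turn from the pose commanded when the call began, along the tool's axes at that moment, turning the shorter way round; what a row does not reach only later rows make up. The controller multiplies each number of a shift by 300 mm and each number of a turn by 180 degrees. A row lasts 1/12 s, in which the tool goes at most 41.7 mm and 7.16 degrees, less where a joint would pass 70% of its speed; a pose out of reach is approached as far as the arm can. A call with a number of a shift or a turn outside -1 to 1 is refused whole. A call with a gripper value outside its range is refused whole. The fingers move at their own pace and stop on an object; "newtons" is the grip in N (left out, the last holds). Time passes only in rows, so rows that repeat a pose let the fingers close, or fill a call up. It gives the time, the measured TCP pose, the force, the opening and the grip force at its end, in the units of the state.
- r.sense(): the state, without advancing time (a new reading comes with each control period).
- r.get_image(name): name is "side" or "top" or "wrist"; returns a dict with "color" (400x640x3 uint8, blue, green, red), "fovy" (degrees; the focal length in pixels is half the picture's height over the tangent of half this angle, whatever the lens; pixels are square), "cx", "cy" (the principal point, pixels), "world_from_camera" (4x4, takes a point from camera to world coordinates). Camera axes: x right, y down, z forward; pixel columns grow to the right and rows downward; lengths in m; the calibration is good to about 2 mm. The wrist camera is an equidistant fisheye: a pixel r from the principal point sees the ray r / f radians off the axis. A picture is of the moment at which its call begins. There is no depth.
- r.sign_off(): hands the job in; it is judged then, once.
The state is a dict: "time_s": time; "joint_pos": joint angles; "qvel": joint speeds; "joint_efforts": joint torques, N m; "tcp_pos": TCP position; "tool_rot": TCP orientation; "force": force on the tool from outside, world axes, zero at the start; "moment": the same for the moment, N m; "width": opening from 0.0 (shut) to 1.0 (fully open); "finger_force": force on a finger pad.
Only numpy, scipy, OpenCV 4.12 (cv2) and the standard library are available. Lean on these libraries where they do the work, as an engineer would, in place of code of your own. Each camera call takes 0.05 s, during which the arm holds its last target. There are 200 camera calls.

## Working session

There is one attempt and no reset: what is moved stays moved. The work goes in short steps, Python scripts to look and compute and a tool call to move; the robot and the scene stay as the last step left them, time stands still between calls to the robot, and variables do not carry over. Pictures are saved under pics/ and viewed, at most 10 in all, crops included, and the job is handed in when it is done.

Besides the shell and the picture viewer there is one more tool, called by a JSON object that holds its "name" and its "arguments", one argument or row to a line. step_arm: Moves the arm, as the interface text tells. Shifts and turns lie within -1 to 1; 1 stands for 300 mm of shift or 180 degrees of turn. Its arguments: {"type":"object","properties":{"plan":{"type":"array","items":{"type":"array","items":{"type":"number","minimum":-1,"maximum":1}}},"newtons":{"type":"number"}},"required":["plan"]}

```bash
mkdir -p pics; ls; python3 - <<'E'
from cell import r
import cv2,pickle
d={}
for n in ("side","top"):
    d[n]=r.get_image(n); cv2.imwrite(f"pics/{n}0.png",d[n]["color"])
    print(n,d[n]["fovy"],d[n]["cx"],d[n]["cy"],d[n]["world_from_camera"].round(4).tolist())
pickle.dump(d,open("im0.pkl","wb"))
s=r.sense();print(s["tcp_pos"],s["tool_rot"],s["force"],s["time_s"])
E
```

```text
pics
side 53.81748387805894 320.421707831075 199.93953616569857 [[-0.8074, -0.3908, 0.4419, 0.1756], [-0.5899, 0.5363, -0.6036, 0.459], [-0.0011, -0.7481, -0.6636, 0.6045], [0.0, 0.0, 0.0, 1.0]]
top 57.826470189884624 318.81514664647165 196.8222512304652 [[0.0031, -0.9932, 0.1166, 0.4456], [-0.9996, 0.0001, 0.0272, -0.01], [-0.027, -0.1166, -0.9928, 0.799], [0.0, 0.0, 0.0, 1.0]]
[0.14988218 0.63194655 0.21375281] [-3.64922122e-01 -3.12024791e+00  2.46165617e-03] [-0.15159085  0.4291299   0.13656713] 0.1
```

View pics/side0.png

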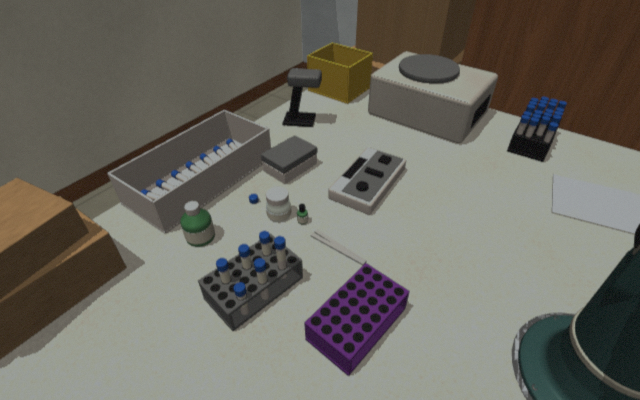

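View pics/top0.png

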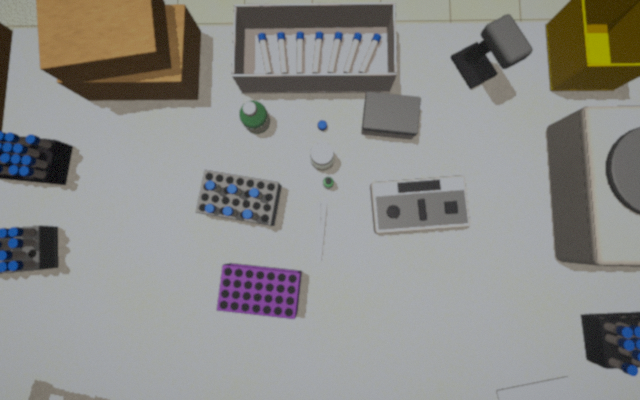

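The side view shows the rack's six caps near (264,237), (280,243), (244,250), (261,265), (222,264) and (240,289). In the top view the grey rack is at (238,197), the purple decoy at (260,290), and the keypad at (420,205) with the round key at (393,212), the bar at (422,209) and the square at (451,207). I'll check this in a close crop.

```bash
python3 - <<'E'
import cv2,pickle,numpy as np
d=pickle.load(open("im0.pkl","rb"))
a=d["side"]["color"][220:330,190:310]; b=d["top"]["color"][160:245,190:290]; c=d["top"]["color"][165:245,365:475]
R=lambda im,w,h:cv2.resize(im,(w,h),interpolation=cv2.INTER_CUBIC)
o=np.hstack([R(a,480,440),np.vstack([R(b,300,255),R(c,300,218)])[:440]])
cv2.imwrite("pics/crop0.png",o)
E
```

```text
(no output)
```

View pics/crop0.png

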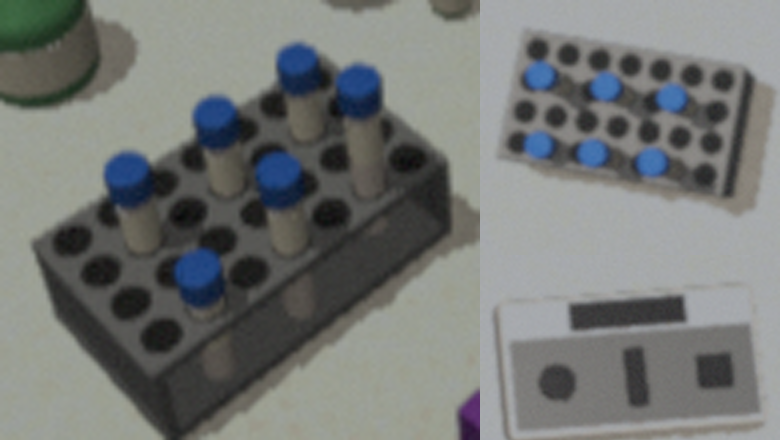

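The raised tube is the rightmost one in the side view, at (280,241); the short one is at (240,289). In the top view the candidates are caps (209,210), (227,212), (247,215) in the near row and (210,186), (232,189), (253,193) in the far row. The near-row right one, (247,215), should be the raised tube. The round key is at (393,212). Next I'll triangulate.

```bash
cat > h.py <<'E'
import numpy as np,cv2
def ray(I,u,v):
    f=I["color"].shape[0]/2/np.tan(np.radians(I["fovy"]/2)); x=np.array([u-I["cx"],v-I["cy"]])/f
    if I.get("fish"):
        t=np.hypot(*x); d=np.array([*(x/max(t,1e-9)*np.sin(t)),np.cos(t)])
    else: d=np.array([*x,1.])
    T=I["world_from_camera"]; d=T[:3,:3]@d
    return T[:3,3],d/np.linalg.norm(d)
def atz(I,u,v,z):
    o,d=ray(I,u,v); return o+d*(z-o[2])/d[2]
def tri(*rs):
    A=sum(np.eye(3)-np.outer(d,d) for o,d in rs); b=sum((np.eye(3)-np.outer(d,d))@o for o,d in rs)
    p=np.linalg.solve(A,b); return p,max(np.linalg.norm(np.cross(p-o,d)) for o,d in rs)
def blobs(I,mask,box,amin):
    u0,v0,u1,v1=box; m=np.zeros_like(mask);m[v0:v1,u0:u1]=mask[v0:v1,u0:u1]
    n,_,st,c=cv2.connectedComponentsWithStats(m); return [(c[i],st[i]) for i in range(1,n) if st[i,4]>=amin]
def blue(I): return cv2.inRange(cv2.cvtColor(I["color"],cv2.COLOR_BGR2HSV),(100,120,60),(125,255,255))
def dark(I,t=70): return (I["color"].max(2)<t).astype(np.uint8)
E
python3 - <<'E'
import pickle; from h import *
np.set_printoptions(precision=4,suppress=True)
d=pickle.load(open("im0.pkl","rb"));S,T=d["side"],d["top"]
bs=[c for c,_ in blobs(S,blue(S),(190,220,310,330),30)];bt=[c for c,_ in blobs(T,blue(T),(190,160,290,245),20)]
print(len(bs),len(bt))
for t in bt:
    for s in bs:
        p,e=tri(ray(T,*t),ray(S,*s))
        if e<.006 and .06<p[2]<.14: print(t,s,p,e)
for c,st in blobs(T,dark(T),(372,175,470,235),40): print("key",c,st,atz(T,*c,.045))
E
```

```text
6 6
[209.6757 184.9595] [221.0816 264.1531] [0.5503 0.2234 0.1002] 0.0010326109839324242
[231.5522 188.8657] [243.1648 249.967 ] [0.5427 0.18   0.1   ] 0.0008227336410783522
[253.5303 192.4848] [263.7303 236.618 ] [0.5356 0.1365 0.0998] 0.0008089840513118194
[209.4444 207.9683] [238.88  288.232] [0.5071 0.23   0.0772] 0.0006916864358591576
[227.0714 210.7286] [258.7833 263.9167] [0.4998 0.1872 0.1013] 0.000593435918847155
[246.8267 213.88  ] [278.8952 242.181 ] [0.4923 0.1441 0.1201] 0.0007297915767988071
key [418.7248 185.8624] [399 181  40  11 298] [ 0.5572 -0.198   0.045 ]
key [421.7295 209.2951] [418 200   8  20 122] [ 0.5081 -0.2028  0.045 ]
key [450.6336 206.9542] [445 202  13  11 131] [ 0.513  -0.2623  0.045 ]
key [392.8585 211.3396] [387 206  12  12 106] [ 0.5038 -0.1432  0.045 ]
```

```bash
cat > go.py <<'E'
import sys,numpy as np; from cell import r
from scipy.spatial.transform import Rotation as R
s=r.sense();M=R.from_rotvec(s["tool_rot"]).as_matrix()
p=np.array(list(map(float,sys.argv[1:4])))
print(M.round(4).tolist(),s["tcp_pos"],s["force"].round(2),s["width"],s["time_s"]);print((M.T@(p-s["tcp_pos"])/.3).round(4), np.linalg.norm(p-s["tcp_pos"]))
E
python3 go.py .4923 .1441 .160
```

```text
[[-0.973, 0.2307, -0.0003], [0.2307, 0.973, -0.0015], [-0.0001, -0.0016, -1.0]] [0.14988218 0.63194655 0.21375281] [-0.15  0.43  0.14] 0.9992762231152447 0.1
[-1.4858 -1.3186  0.1814] 0.598442634507447
```

{"name": "step_arm", "arguments": {
  "plan": [
    [0,0,0,-0.05,-0.045,0,1],
    [0,0,0,-0.15,-0.133,0,1],
    [0,0,0,-0.25,-0.222,0,1],
    [0,0,0,-0.35,-0.31,0,1],
    [0,0,0,-0.45,-0.4,0,1]
  ],
  "newtons": 10
}}

```text
time_s: 0.52
tcp_pos: [0.2543, 0.4827, 0.2141]
tool_rot: [-0.364, -3.12, 0.001]
force: [0.6, -0.2, 0.4]
width: 0.657
finger_force: 0.0
```

{"name": "step_arm", "arguments": {
  "plan": [
    [0,0,0,-0.1,-0.09,0,1],
    [0,0,0,-0.2,-0.18,0,1],
    [0,0,0,-0.3,-0.27,0,1],
    [0,0,0,-0.4,-0.36,0,1],
    [0,0,0,-0.5,-0.45,0,1]
  ]
}}

```text
time_s: 0.93
tcp_pos: [0.3691, 0.3166, 0.2145]
tool_rot: [-0.365, -3.12, 0.0]
force: [0.6, 0.1, 0.9]
width: 0.3
finger_force: 0.0
```

```bash
python3 go.py .4923 .1441 .160
```

```text
[[-0.973, 0.2306, -0.0001], [0.2306, 0.973, 0.0], [0.0001, -0.0, -1.0]] [0.36905779 0.3166237  0.21452953] [0.55 0.13 0.89] 0.2995318175213734 0.9333
[-0.5324 -0.4648  0.1817] 0.21892130761164966
```

{"name": "step_arm", "arguments": {
  "plan": [
    [0,0,0,-0.1,-0.09,0,1],
    [0,0,0,-0.2,-0.18,0,1],
    [0,0,0,-0.3,-0.27,0,1],
    [0,0,0,-0.4,-0.36,0,1],
    [0,0,0,-0.48,-0.42,0,1]
  ]
}}

```text
time_s: 1.35
tcp_pos: [0.4806, 0.1591, 0.2146]
tool_rot: [0.37, 3.12, -0.001]
force: [-0.4, 0.7, -0.4]
width: 0.006
finger_force: 0.0
```

{"name": "step_arm", "arguments": {
  "plan": [
    [0,0,0,-0.04,-0.035,0,1],
    [0,0,0,-0.054,-0.047,0.03,1],
    [0,0,0,-0.054,-0.047,0.08,1],
    [0,0,0,-0.054,-0.047,0.12,1],
    [0,0,0,-0.054,-0.047,0.12,1]
  ]
}}

```text
time_s: 1.77
tcp_pos: [0.4895, 0.1456, 0.1756]
tool_rot: [-0.363, -3.116, 0.004]
force: [0.3, -0.0, -0.3]
width: 0.006
finger_force: 0.0
```

```bash
python3 go.py .4923 .1441 .140; python3 - <<'E'
from cell import r
import cv2,pickle
d={}
for n in ("side","top","wrist"):
    d[n]=r.get_image(n)
d["wrist"]["fish"]=1
print(d["wrist"]["fovy"])
w=d["wrist"]["color"]
cv2.imwrite("pics/w1.png",cv2.resize(w,(640,400)))
pickle.dump(d,open("im1.pkl","wb"))
E
```

```text
[[-0.9733, 0.2296, -0.0053], [0.2296, 0.9733, -0.0018], [0.0048, -0.0029, -1.0]] [0.48946235 0.14557018 0.17561158] [ 0.28 -0.04 -0.26] 0.006088700442577004 1.7667
[-0.0109 -0.0022  0.1187] 0.03575470105182369
65.70646984690485
```

View pics/w1.png

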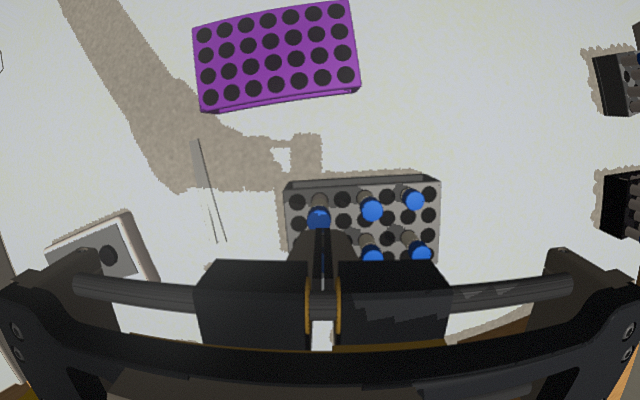

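The wrist view shows the closed fingertips over the raised cap at (319,218), with its row neighbours at (372,210) and (415,200). I'll check the arm-to-camera consistency on the unoccluded neighbours.

```bash
python3 go.py .4923 .1441 .140; python3 - <<'E'
import pickle; from h import *
np.set_printoptions(precision=4,suppress=True)
d=pickle.load(open("im1.pkl","rb"));W=d["wrist"]
for c,st in blobs(W,blue(W),(280,170,445,265),30): print(c,st[:4],atz(W,*c,.1),atz(W,*c,.077),atz(W,*c,.12))
E
```

```text
[[-0.9733, 0.2295, -0.0003], [0.2295, 0.9733, 0.0001], [0.0003, 0.0, -1.0]] [0.49166238 0.14610057 0.17857296] [0.67 0.3  0.04] 0.002335097533693976 1.9167
[-0.0036 -0.006   0.1286] 0.038630062720757245
[414.0862 199.8585] [405 189  20  22] [0.501  0.2233 0.1   ] [0.5079 0.2291 0.077 ] [0.4951 0.2183 0.12  ]
[371.3589 209.567 ] [361 197  23  25] [0.5008 0.1856 0.1   ] [0.5076 0.1879 0.077 ] [0.4949 0.1836 0.12  ]
[318.4187 218.431 ] [307 207  24  22] [0.4981 0.1408 0.1   ] [0.5047 0.1389 0.077 ] [0.4924 0.1424 0.12  ]
[421.0739 252.7237] [411 244  21  16] [0.5509 0.2229 0.1   ] [0.5624 0.2286 0.077 ] [0.541  0.2179 0.12  ]
[372.8255 255.1981] [362 246  22  15] [0.5419 0.1794 0.1   ] [0.5525 0.1811 0.077 ] [0.5327 0.1779 0.12  ]
```

{"name": "step_arm", "arguments": {
  "plan": [
    [0,0,0,-0.004,-0.008,0.03,1],
    [0,0,0,-0.004,-0.008,0.07,1],
    [0,0,0,-0.004,-0.008,0.11,1],
    [0,0,0,-0.004,-0.008,0.14,1],
    [0,0,0,-0.004,-0.008,0.155,1]
  ]
}}

```text
time_s: 2.33
tcp_pos: [0.4921, 0.1426, 0.131]
tool_rot: [-0.364, -3.119, 0.001]
force: [0.0, -0.7, 0.2]
width: 0.004
finger_force: 0.0
```

{"name": "step_arm", "arguments": {
  "plan": [
    [0,0,0,0,0,0.008,1],
    [0,0,0,0,0,0.016,1],
    [0,0,0,0,0,0.024,1],
    [0,0,0,0,0,0.032,1],
    [0,0,0,0,0,0.04,1]
  ]
}}

```text
time_s: 2.75
tcp_pos: [0.493, 0.1428, 0.1206]
tool_rot: [0.365, 3.119, 0.001]
force: [-1.2, -0.4, 5.0]
width: 0.007
finger_force: 2.1
```

{"name": "step_arm", "arguments": {
  "plan": [
    [0,0,0,0,0,0.005,1],
    [0,0,0,0,0,0.01,1],
    [0,0,0,0,0,0.015,1],
    [0,0,0,0,0,0.02,1],
    [0,0,0,0,0,0.02,1]
  ]
}}

```text
time_s: 3.17
tcp_pos: [0.493, 0.1428, 0.114]
tool_rot: [0.365, 3.12, 0.001]
force: [1.5, 0.6, 2.1]
width: 0.004
finger_force: 0.7
```

{"name": "step_arm", "arguments": {
  "plan": [
    [0,0,0,0,0,0.005,1],
    [0,0,0,0,0,0.01,1],
    [0,0,0,0,0,0.015,1],
    [0,0,0,0,0,0.02,1],
    [0,0,0,0,0,0.025,1]
  ]
}}

```text
time_s: 3.58
tcp_pos: [0.493, 0.1428, 0.1066]
tool_rot: [0.365, 3.12, 0.001]
force: [0.7, 1.4, 3.7]
width: 0.004
finger_force: 2.0
```

{"name": "step_arm", "arguments": {
  "plan": [
    [0,0,0,0,0,0.002,1],
    [0,0,0,0,0,0.003,1],
    [0,0,0,0,0,0.004,1],
    [0,0,0,0,0,0.005,1],
    [0,0,0,0,0,0.005,1]
  ]
}}

```text
time_s: 4.0
tcp_pos: [0.4929, 0.1428, 0.1052]
tool_rot: [0.365, 3.12, 0.0]
force: [1.2, 1.0, 2.9]
width: 0.007
finger_force: 1.4
```

{"name": "step_arm", "arguments": {
  "plan": [
    [0,0,0,0,0,0.001,1],
    [0,0,0,0,0,0.002,1],
    [0,0,0,0,0,0.003,1],
    [0,0,0,0,0,0.004,1],
    [0,0,0,0,0,0.004,1]
  ]
}}

```text
time_s: 4.42
tcp_pos: [0.4929, 0.1428, 0.1044]
tool_rot: [0.365, 3.12, 0.001]
force: [1.1, 1.0, 7.2]
width: 0.011
finger_force: 3.7
```

{"name": "step_arm", "arguments": {
  "plan": [
    [0,0,0,0,0,0.001,1],
    [0,0,0,0,0,0.002,1],
    [0,0,0,0,0,0.002,1],
    [0,0,0,0,0,0.003,1],
    [0,0,0,0,0,0.003,1]
  ]
}}

```text
time_s: 4.83
tcp_pos: [0.493, 0.1428, 0.1043]
tool_rot: [0.365, 3.12, 0.001]
force: [-0.8, 1.0, 16.1]
width: 0.003
finger_force: 7.5
```

The force rose to 16 N with no further motion, so the tube has hit its stop. I'll lift straight up and verify.

{"name": "step_arm", "arguments": {
  "plan": [
    [0,0,0,0,0,-0.01,1],
    [0,0,0,0,0,-0.05,1],
    [0,0,0,0,0,-0.13,1],
    [0,0,0,0,0,-0.23,1],
    [0,0,0,0,0,-0.3,1]
  ]
}}

```text
time_s: 5.25
tcp_pos: [0.4913, 0.1421, 0.1937]
tool_rot: [-0.365, -3.118, 0.002]
force: [0.5, 0.5, 0.2]
width: 0.003
finger_force: 0.0
```

```bash
python3 go.py .504 -.1432 .194; python3 - <<'E'
from cell import r
import pickle; from h import *
np.set_printoptions(precision=4,suppress=True)
S=r.get_image("side");cv2.imwrite("pics/s2.png",cv2.resize(S["color"][180:330,180:420],(768,480),interpolation=cv2.INTER_CUBIC))
W=r.get_image("wrist");W["fish"]=1
for c,st in blobs(S,blue(S),(190,220,310,330),30): print("S",c,st[:4],atz(S,*c,.1))
for c,st in blobs(W,blue(W),(250,160,470,270),30): print("W",c,st[:4],atz(W,*c,.1))
E
```

```text
[[-0.973, 0.231, -0.0028], [0.231, 0.973, -0.0012], [0.0025, -0.0018, -1.0]] [0.49130471 0.14205454 0.19367291] [0.54 0.51 0.22] 0.0033864289617156515 5.25
[-2.608e-01 -9.154e-01 -1.000e-04] 0.2855370914933168
S [263.9355 236.7204] [260 231   9  12] [0.5342 0.1363 0.1   ]
S [243.4545 250.2323] [239 245  10  12] [0.5411 0.1798 0.1   ]
S [279.9813 250.2897] [275 244  11  13] [0.4912 0.1436 0.1   ]
S [221.4312 264.4587] [216 259  11  12] [0.5485 0.223  0.1   ]
S [259.0543 264.2248] [254 258  11  14] [0.4993 0.1865 0.1   ]
S [239.0821 288.4776] [233 282  12  14] [0.4916 0.2397 0.1   ]
W [410.6526 191.4175] [402 182  19  20] [0.5015 0.2233 0.1   ]
W [370.6812 199.9918] [361 189  21  23] [0.5009 0.1857 0.1   ]
W [321.4735 203.4176] [312 193  20  22] [0.4938 0.1421 0.1   ]
W [417.1601 241.7745] [408 230  20  22] [0.5516 0.2222 0.1   ]
W [371.8077 246.1987] [362 235  21  21] [0.5448 0.1784 0.1   ]
```

View pics/s2.png

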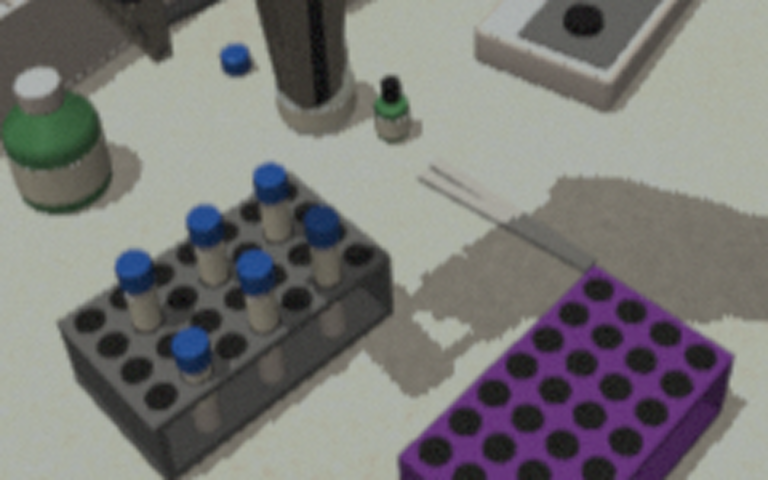

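The pressed tube's cap, at crop (322,225), is now level with its neighbours. Nothing else has moved. Next is the round key.

{"name": "step_arm", "arguments": {
  "plan": [
    [0,0,0,-0.02,-0.07,0,1],
    [0,0,0,-0.05,-0.175,0,1],
    [0,0,0,-0.08,-0.28,0,1],
    [0,0,0,-0.11,-0.385,0,1],
    [0,0,0,-0.14,-0.49,0,1]
  ]
}}

```text
time_s: 5.77
tcp_pos: [0.4974, -0.0115, 0.1912]
tool_rot: [-0.364, -3.116, 0.001]
force: [0.9, -0.8, 0.4]
width: 0.004
finger_force: 0.0
```

{"name": "step_arm", "arguments": {
  "plan": [
    [0,0,0,-0.03,-0.105,0,1],
    [0,0,0,-0.06,-0.21,0,1],
    [0,0,0,-0.09,-0.315,0,1],
    [0,0,0,-0.115,-0.4,0,1],
    [0,0,0,-0.121,-0.425,0,1]
  ]
}}

```text
time_s: 6.18
tcp_pos: [0.5032, -0.147, 0.1914]
tool_rot: [-0.374, -3.116, 0.003]
force: [0.2, -0.9, -0.7]
width: 0.004
finger_force: 0.0
```

{"name": "step_arm", "arguments": {
  "plan": [
    [0,0,0,0,0,0.03,1],
    [0,0,0,0,0,0.1,1],
    [0,0,0,0,0,0.18,1],
    [0,0,0,0,0,0.25,1],
    [0,0,0,0,0,0.28,1]
  ]
}}

```text
time_s: 6.6
tcp_pos: [0.5027, -0.1395, 0.105]
tool_rot: [-0.36, -3.114, -0.002]
force: [0.1, -0.6, -0.1]
width: 0.009
finger_force: 0.0
```

```bash
python3 - <<'E'
from cell import r
import pickle; from h import *
np.set_printoptions(precision=4,suppress=True)
W=r.get_image("wrist");W["fish"]=1;cv2.imwrite("pics/w3.png",W["color"])
S=r.get_image("side");c=S["color"][140:220,320:420]
cv2.imwrite("pics/s3.png",cv2.resize(c,(600,480),interpolation=cv2.INTER_CUBIC))
for c,st in blobs(S,dark(S),(340,150,390,200),15): print("S",c,st,atz(S,*c,.045))
E
python3 go.py .504 -.1432 .055
```

```text
S [366.1273 175.1677] [343 150  47  50 966] [ 0.5139 -0.1814  0.045 ]
S [384.117  159.3617] [378 155  12  10  94] [ 0.5109 -0.2603  0.045 ]
[[-0.9734, 0.2289, -0.0057], [0.2289, 0.9734, 0.0013], [0.0059, -0.0, -1.0]] [ 0.50344865 -0.14044624  0.10649706] [-0.19  0.02  0.72] 0.007041194228700331 6.7
[-0.0049 -0.0085  0.1716] 0.05157358285615806
```

View pics/w3.png

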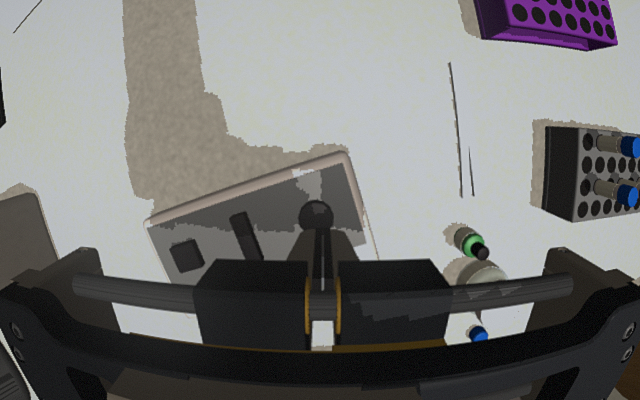

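View pics/s3.png

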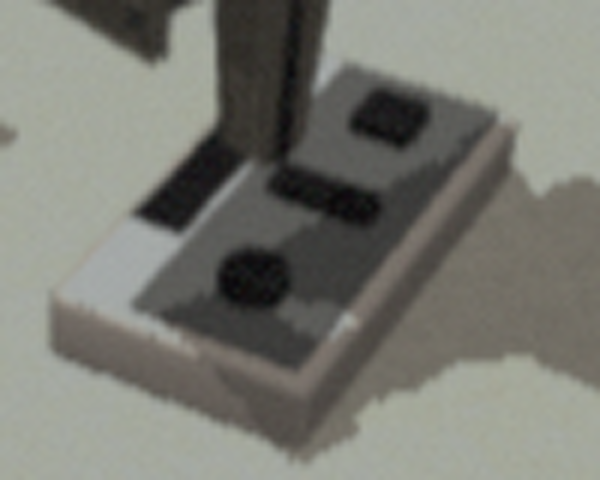

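The wrist view shows the fingertips over the round key at (316,215), with the bar at (245,236) and the square at (187,255) well clear. In the side crop the round key is at (254,278), in the full image (362,186).

{"name": "step_arm", "arguments": {
  "plan": [
    [0,0,0,-0.003,-0.009,0.03,1],
    [0,0,0,-0.003,-0.009,0.08,1],
    [0,0,0,-0.003,-0.009,0.12,1],
    [0,0,0,-0.003,-0.009,0.15,1],
    [0,0,0,-0.003,-0.009,0.16,1]
  ]
}}

```text
time_s: 7.12
tcp_pos: [0.5051, -0.145, 0.0598]
tool_rot: [-0.364, -3.119, -0.0]
force: [0.6, 0.4, -0.3]
width: 0.005
finger_force: 0.0
```

```bash
python3 go.py .504 -.1432 .045; python3 - <<'E'
import pickle; from h import *
d=pickle.load(open("im1.pkl","rb"));S=d["side"];print(atz(S,362.3,186.3,.045))
E
```

```text
[[-0.9731, 0.2305, -0.0015], [0.2305, 0.9731, 0.0004], [0.0015, 0.0, -1.0]] [ 0.50513676 -0.14499533  0.05984562] [ 0.59  0.43 -0.3 ] 0.00477190585853133 7.1167
[0.005  0.0049 0.0495] 0.014996925539221866
[ 0.49986767 -0.14183191  0.045     ]
```

{"name": "step_arm", "arguments": {
  "plan": [
    [0,0,0,0.007,0.006,0.01,1],
    [0,0,0,0.007,0.006,0.02,1],
    [0,0,0,0.007,0.006,0.03,1],
    [0,0,0,0.007,0.006,0.036,1],
    [0,0,0,0.007,0.006,0.04,1]
  ]
}}

```text
time_s: 7.53
tcp_pos: [0.5043, -0.1431, 0.049]
tool_rot: [0.365, 3.12, 0.0]
force: [-0.4, 0.5, 0.7]
width: 0.004
finger_force: 0.0
```

{"name": "step_arm", "arguments": {
  "plan": [
    [0,0,0,0,0,0.004,1],
    [0,0,0,0,0,0.008,1],
    [0,0,0,0,0,0.012,1],
    [0,0,0,0,0,0.016,1],
    [0,0,0,0,0,0.02,1]
  ]
}}

```text
time_s: 7.95
tcp_pos: [0.5042, -0.1431, 0.0431]
tool_rot: [0.365, 3.12, 0.0]
force: [0.3, 0.0, 2.9]
width: 0.005
finger_force: 1.3
```

{"name": "step_arm", "arguments": {
  "plan": [
    [0,0,0,0,0,0.003,1],
    [0,0,0,0,0,0.006,1],
    [0,0,0,0,0,0.009,1],
    [0,0,0,0,0,0.011,1],
    [0,0,0,0,0,0.012,1]
  ]
}}

```text
time_s: 8.37
tcp_pos: [0.5042, -0.1431, 0.0395]
tool_rot: [0.365, 3.12, 0.0]
force: [-1.7, -0.9, 4.4]
width: 0.005
finger_force: 2.2
```

{"name": "step_arm", "arguments": {
  "plan": [
    [0,0,0,0,0,0.001,1],
    [0,0,0,0,0,0.002,1],
    [0,0,0,0,0,0.002,1],
    [0,0,0,0,0,0.003,1],
    [0,0,0,0,0,0.003,1]
  ]
}}

```text
time_s: 8.78
tcp_pos: [0.5043, -0.1431, 0.0393]
tool_rot: [0.365, 3.12, 0.001]
force: [-2.3, 0.2, 11.6]
width: 0.003
finger_force: 5.7
```

The force rose to 11.6 N with no further travel, so the key is fully down. Now I'll lift off.

{"name": "step_arm", "arguments": {
  "plan": [
    [0,0,0,0,0,-0.01,1],
    [0,0,0,0,0,-0.03,1],
    [0,0,0,0,0,-0.1,1],
    [0,0,0,0,0,-0.2,1],
    [0,0,0,0,0,-0.3,1]
  ]
}}

```text
time_s: 9.2
tcp_pos: [0.5029, -0.143, 0.1287]
tool_rot: [-0.365, -3.117, 0.001]
force: [0.6, -0.3, 0.4]
width: 0.004
finger_force: 0.0
```

{"name": "step_arm", "arguments": {
  "plan": [
    [0,0,0,0,0,-0.08,1],
    [0,0,0,0,0,-0.14,1],
    [0,0,0,0,0,-0.16,1],
    [0,0,0,0,0,-0.16,1],
    [0,0,0,0,0,-0.16,1]
  ]
}}

```text
time_s: 9.62
tcp_pos: [0.5036, -0.1427, 0.1758]
tool_rot: [-0.364, -3.12, -0.0]
force: [0.4, -0.2, -0.7]
width: 0.007
finger_force: 0.0
```

```bash
python3 - <<'E'
from cell import r
import cv2
S=r.get_image("side");cv2.imwrite("pics/s4.png",S["color"])
s=r.sense();print(s["tcp_pos"],s["force"],abs(s["qvel"]).max(),s["time_s"])
E
```

```text
[ 0.50320146 -0.14270065  0.17521945] [-0.32648844 -0.27046763  0.10677325] 0.014202839236557359 9.6667
```

View pics/s4.png

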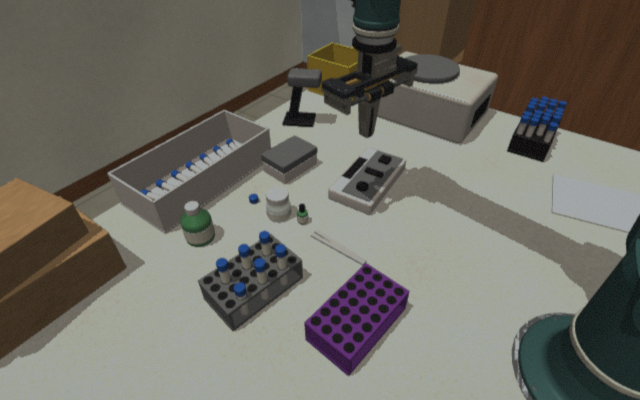

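The arm is clear of everything. The tube at (280,250) is level with its neighbours, the round key at (362,186) is back up, and the bystanders have not moved.

```bash
python3 -c "
from cell import r
print(r.sign_off())"
```

```text
the job is handed in; nothing more can be done
None
```

The raised tube was pressed home until it stopped, then the round key was pressed fully down and released; nothing else in the camera views moved, and the job was handed in at about 9.7 s.

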